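# Draw the wedge out from under the cold-well cover and put it away

### The job

The hinged steel cover of the cold well is propped ajar by a wooden wedge. Work the wedge straight back out from under it in short tugs of about 2 cm, pausing a second after each so the cover settles, until the cover is fully shut; do not lift the cover. Then lay the wedge flat on its base in the shallow metal tray, without knocking over the cup or the sauce bottle.

Things in the scene. Friction and masses are not known exactly. Their poses are not given: they have to be found in the camera images.
- well: Low fixed cold well, 370 mm deep (own x), 300 mm wide (own y); its flat aluminium deck is 40 mm above the work surface. Origin: centre of its underside, on the work surface. Own -x is the open front, own +x the back with the cover's hinge (a bar 60 mm high at x = +167 to +185). The deck is bare from the front edge (x = -185) to the cover's front edge (x = -85).
- cover (a joint): Hinge angle (rad) of the heavy steel cover (2.2 kg, 250 mm deep, 290 mm wide, 8 mm thick; bar handle 23 mm high on it, 110 mm from the hinge). 0 = fully shut, flat, 1 mm above the deck; grows as its front edge rises. Starts at about 0.08 to 0.09, resting on the wedge; sinks by its own weight about 0.0011 rad per mm of wedge drawn out.
- cover_front (a point): Middle of the lower front edge of the cover.
- wedge: Loose wooden wedge, 150 mm long (own x), 40 wide (own y), 130 g. Origin: centre of its flat underside. Tip at x = +75, 2 mm thick, 66 to 78 mm under the cover at the start; top slopes up to 30 mm at x = -25; grip block from x = -75 to -25, 46 mm high, on the bare deck. Own x is within 0.1 rad of the well's own x. Drawing it back along own -x takes about 7 to 13 N.
- wedge_grip (a point): Centre of the grip block, 26 mm above the wedge's underside, 50 mm from the wedge's origin toward the thick end: a place to pinch it across its 40 mm width.
- wedge_tip (a point): Middle of the tip, on the underside.
- tray: Shallow aluminium tray that does not move, 280 mm (own x) by 200 mm (own y) outside, 25 mm high, walls and floor 4 mm thick. Origin: centre of its underside, on the work surface.
- cup: Small loose steel cup, open at the top, 56 mm across, 45 mm high, standing in the tray near its own +x end (own x about +95). Origin: centre of its underside.
- sauce: Loose red-brown sauce bottle, 60 mm across, 170 mm high, standing on the work surface between the tray and the well, on the side away from the robot. Origin: centre of its underside.
Things that resemble listed ones, but are neither listed nor needed, are in the scene too. Leave any black look-alike of the wedge alone.

How it is judged:
By the outcome, as a careful person would: the job done as asked, in the order asked, and still so for the second after the job is handed in, with the robot touching nothing.
It also fails if it takes over 51 s, if anything falls off the work surface, if the arm or the gripper's body presses on something with over 40 N, if the wrist force passes 120 N, or if a joint passes its speed limit or range.

### The arm

A 6-joint arm with a two-finger parallel gripper is mounted at the origin on the work surface. World frame = base frame: x ahead of the robot, y to its left, z up, the work surface at z = 0. Lengths are in m, angles in rad, forces in N, time in s.
With the tool pointing down it reaches from about 0.225 to 0.875 m from the base axis. Payload 3.4 kg.
Tool frame: the origin (TCP) lies at the very end of the fingers, on their centre line; the grasp point (between the pads) lies 19 mm behind it (grip_depth is the distance from the TCP to the grasp point, in m); x points along the fingers, z is the direction in which the jaws open and shut, and the axes are right-handed (so a half turn about x gives the same grasp; the last joint's range is limited). The gripper opens to 85 mm and grips with 20 to 120 N. Pads are 22 mm wide; open, the fingers measure 114 mm over their backs; the gripper's body (76 mm by 85 mm) begins 54 mm behind the grasp point. The pads swing forward as they close: fully open they stand 13 mm farther back than shut.
Start: joints at [1.132, 0.276, 1.505, -0, 1.361, -0.121], TCP at [0.18, 0.546, 0.231] pointing down, gripper open.
Joint ranges: [-2.89, 2.89], [-0.75, 2.08], [0.22, 2.7], [-1.18, 4.32], [0.11, 2.71], [-2.7, 2.7]. Speed limits (rad/s): [2.57, 2.57, 3.14, 3.14, 3.14, 3.14].

### API

Orientations are given as a unit quaternion [w, x, y, z].
In Python, from rig import get_state, get_image, sign_off, grip_depth gives the robot as it stands. The module is installed in compiled form; this text tells all that it offers.
- The arm moves only by the tool arm_command, never from a script. Its argument "series" is a list of rows, each an object with "dp": the shift along the tool's x, y, z scaled (see below), a list of three; "angular": the turn, a rotation vector about the tool's x, y, z scaled (see below), a list of three; "gripper": the finger opening in mm, from 0 to 85.4. A call has exactly 8 rows; each row shifts and turns the pose as measured when the row begins, along the tool's axes as they then stand; what a row does not reach is not made up. The controller multiplies each number of a shift by 0.12 m and each number of a turn by 90 degrees. A row lasts 1/8 s, in which the tool goes at most 62.5 mm and 10.7 degrees, less where a joint would pass 70% of its speed; a pose out of reach is approached as far as the arm can. A call with a number of a shift or a turn outside -1 to 1 is refused whole. A call with a gripper value outside its range is refused whole. The fingers move at their own pace and stop on an object; "grip_force" is the grip in N (left out, the last holds). Time passes only in rows, so rows that do not move let the fingers close, or fill a call up. It gives the time, the measured TCP pose, the force and the opening at its end, in the units of the state.
- get_state(): the state, without advancing time (a new reading comes with each control period).
- get_image(name): name is "side" or "top" or "wrist"; returns a dict with "image" (420x560x3 uint8, blue, green, red), "depth" (420x560 float32, m along the optical axis (not along the pixel's ray), 0 where there is no reading), "mtx" (3x3 intrinsics, pixels), "view" (4x4, takes a point from world to camera coordinates); the wrist camera has in their place "mount" (4x4, takes a point from camera to tool coordinates, whose origin is the TCP and whose axes are the tool frame's). Camera axes: x right, y up, looking along -z (the intrinsics and any distortion apply to the point x, -y, -z); pixel columns grow to the right and rows downward; lengths in m; the calibration is good to about 2 mm. A picture is of the moment at which its call begins: read the wrist's pose just before it.
- sign_off(): hands the job in, once; it reports no verdict.
The state is a dict: "clock": time; "qpos": joint angles; "qd": joint speeds; "effort": joint torques, N m; "position": TCP position; "ee_rot": TCP orientation; "contact_force": force on the tool from outside, world axes, zero at the start; "moment": the same for the moment, N m; "width": finger opening in m.
Only numpy, scipy, OpenCV 4.12 (cv2) and the standard library are available. Lean on these libraries where they do the work, as an engineer would, in place of code of your own. Each camera call takes 0.05 s, during which the arm holds its last target. There are 200 camera calls.

## Working session

There is one attempt and no reset: what is moved stays moved. The work goes in short steps, Python scripts to look and compute and a tool call to move; the robot and the scene stay as the last step left them, time stands still between calls to the robot, and variables do not carry over. Pictures are saved under pics/ and viewed, about 8 in all and at most 12, crops included, and the job is handed in when it is done.

Besides the shell and the picture viewer there is one more tool, called after "Call:" by a JSON object that holds its "fn" and its "kwargs". arm_command: Moves the arm, as the interface text tells. Its arguments: {"type":"object","properties":{"series":{"type":"array","items":{"type":"object","properties":{"dp":{"type":"array","items":{"type":"number"}},"angular":{"type":"array","items":{"type":"number"}},"gripper":{"type":"number"}}}},"grip_force":{"type":"number"}},"required":["series"]}

```bash
mkdir -p pics; cat > h.py <<'E'
import numpy as np, cv2
from rig import get_state, get_image, sign_off, grip_depth
def world(d):
    """HxWx3 world points for a fixed camera dict (depth along axis)"""
    h,w=d["depth"].shape; K=d["mtx"]
    u,v=np.meshgrid(np.arange(w),np.arange(h)); z=d["depth"]
    c=np.stack([(u-K[0,2])/K[0,0]*z,-(v-K[1,2])/K[1,1]*z,-z,np.ones_like(z)],-1)
    V=d["view"] if "view" in d else None
    M=np.linalg.inv(V) if V is not None else toolT()@d["mount"]
    P=(c@M.T)[...,:3]; P[z==0]=np.nan
    return P
def toolT():
    from scipy.spatial.transform import Rotation as R
    s=get_state(); q=s["ee_rot"]; T=np.eye(4)
    T[:3,:3]=R.from_quat([q[1],q[2],q[3],q[0]]).as_matrix(); T[:3,3]=s["position"]; return T
E
python3 - <<'E'
from h import *
s=get_state(); print(s); print(grip_depth, toolT()[:3,:3].round(3))
for n in("top","side"):
    d=get_image(n); np.savez(f"pics/{n}.npz",**{k:v for k,v in d.items()}); print(n,list(d),d["mtx"])
    cv2.imwrite(f"pics/{n}.png",d["image"])
E
```

```text
{'clock': 0.0, 'qpos': array([ 1.13200894e+00,  2.76603014e-01,  1.50617773e+00,  2.16727783e-05,
        1.36069392e+00, -1.21009090e-01]), 'qd': array([-0.00015047, -0.00162148,  0.00080711, -0.00081377, -0.00072692,
       -0.00146021]), 'effort': array([-1.82086958e-03, -4.16770434e+01, -2.45804071e+01, -1.37886072e-04,
        1.10198488e-02, -6.42682707e-08]), 'position': array([0.17943107, 0.54571069, 0.23041737]), 'ee_rot': array([ 0.57222744, -0.41490528,  0.57339904,  0.41427396]), 'contact_force': array([-0.00546197, -0.46618571,  0.38335734]), 'moment': array([-0.03474392,  0.02046764, -0.01425975]), 'width': 0.08536499250359382}
0.0187 [[-0.001 -0.95   0.312]
 [-0.002  0.312  0.95 ]
 [-1.     0.    -0.002]]
top ['image', 'depth', 'mtx', 'view'] [[433.71746987   0.         273.23574063]
 [  0.         433.71746987 210.57888926]
 [  0.           0.           1.        ]]
side ['image', 'depth', 'mtx', 'view'] [[385.21252451   0.         278.95461854]
 [  0.         385.21252451 208.9278441 ]
 [  0.           0.           1.        ]]
```

View pics/top.png

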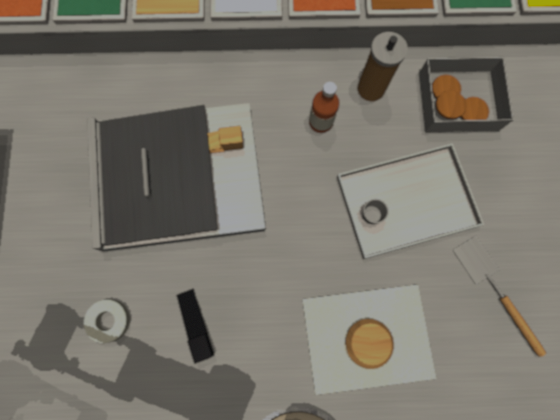

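View pics/side.png

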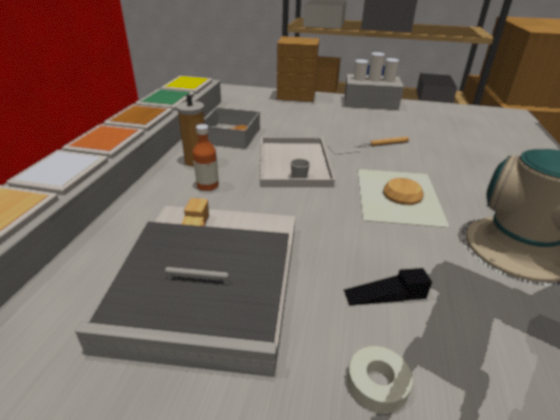

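The top view shows the yellow wedge at px (226,138), with its block to the right at (231,138) and its tip to the left under the dark cover. The black look-alike is at (195,325). The tray is at (408,200) with the cup at (374,212), the sauce bottle (white cap, red-brown) at (325,105), and a pepper mill at (380,68). The yellow/wooden one under the cover fits the description. I'll measure these and take one confirming crop.

```bash
cat > m.py <<'E'
from h import *
d=dict(np.load("pics/top.npz")); P=world(d); im=d["image"]
hsv=cv2.cvtColor(im,cv2.COLOR_BGR2HSV)
print("table z",np.nanmedian(P[260:280,100:160,2]), "deck",P[195:205,240:250].reshape(-1,3).mean(0))
def rect(mask,name):
    p=P[mask]; p=p[~np.isnan(p).any(1)]
    r=cv2.minAreaRect(p[:,:2].astype(np.float32)); print(name,len(p),"c",np.round(r[0],4),"size",np.round(r[1],4),"ang",round(r[2],2),"z",np.percentile(p[:,2],[5,50,95]).round(4)); return r
def box(u0,v0,u1,v1):
    m=np.zeros(im.shape[:2],bool); m[v0:v1,u0:u1]=True; return m
Z=P[...,2]
sat=(hsv[...,1]>110)
rect(box(200,115,255,165)&sat&(Z>.043),"wedge visible")
rect(box(200,115,255,165)&(Z>.080)&sat,"block top")
m=box(80,90,275,260)&(Z>.034)&(Z<.048);rect(m,"deck")
rect(box(90,90,275,260)&(Z>.030)&(Z<.12),"well all")
rect(box(330,135,490,265)&(Z>.018)&(Z<.032),"tray rim")
rect(box(350,190,400,235)&(Z>.036)&(Z<.06),"cup rim")
rect(box(300,75,345,140)&(Z>.03),"sauce")
rect(box(350,25,410,110)&(Z>.06),"mill")
print("tray floor",np.nanmedian(Z[170:190,400:430]))
# cover front edge
for v in range(115,235,20):
    print([tuple(P[v,u].round(3)) for u in (150,200,210,214,218)])
T=im[100:270,80:280]; cv2.imwrite("pics/crop1.png",cv2.resize(T,None,fx=4,fy=4,interpolation=cv2.INTER_CUBIC)[:600])
E
python3 m.py
```

```text
table z -0.0016223738949450173 deck [0.55454892 0.09862687 0.03859322]
wedge visible 689 c [0.6876 0.1395] size [0.0438 0.0755] ang 6.48 z [0.0552 0.0811 0.0869]
block top 355 c [0.6887 0.1261] size [0.0372 0.0487] ang 6.68 z [0.0816 0.0845 0.0875]
deck 6030 c [0.6197 0.2531] size [0.3014 0.3684] ang 6.01 z [0.036  0.0389 0.047 ]
well all 21599 c [0.6196 0.2542] size [0.3016 0.3705] ang 5.95 z [0.0372 0.0552 0.0692]
tray rim 1051 c [ 0.5519 -0.2749] size [0.2005 0.2825] ang 14.18 z [0.0191 0.0237 0.0269]
cup rim 183 c [ 0.5206 -0.189 ] size [0.0541 0.0536] ang 86.53 z [0.0371 0.0462 0.0501]
sauce 1013 c [ 0.7478 -0.0827] size [0.0598 0.0531] ang 69.55 z [0.0414 0.1112 0.1695]
mill 2246 c [ 0.8776 -0.2239] size [0.1454 0.1521] ang 89.11 z [0.0662 0.1423 0.1752]
tray floor 0.0031690629903389778
[(np.float64(0.753), np.float64(0.311), np.float64(0.057)), (np.float64(0.746), np.float64(0.195), np.float64(0.067)), (np.float64(0.758), np.float64(0.176), np.float64(0.041)), (np.float64(0.758), np.float64(0.167), np.float64(0.041)), (np.float64(0.758), np.float64(0.158), np.float64(0.04))]
[
[... 769 characters left out ...]
at64(0.613), np.float64(0.167), np.float64(0.039)), (np.float64(0.613), np.float64(0.158), np.float64(0.037))]
[(np.float64(0.563), np.float64(0.301), np.float64(0.066)), (np.float64(0.56), np.float64(0.193), np.float64(0.066)), (np.float64(0.559), np.float64(0.171), np.float64(0.068)), (np.float64(0.566), np.float64(0.166), np.float64(0.038)), (np.float64(0.566), np.float64(0.157), np.float64(0.039))]
[(np.float64(0.52), np.float64(0.302), np.float64(0.056)), (np.float64(0.515), np.float64(0.192), np.float64(0.068)), (np.float64(0.515), np.float64(0.171), np.float64(0.068)), (np.float64(0.515), np.float64(0.162), np.float64(0.068)), (np.float64(0.521), np.float64(0.158), np.float64(0.037))]
```

View pics/crop1.png

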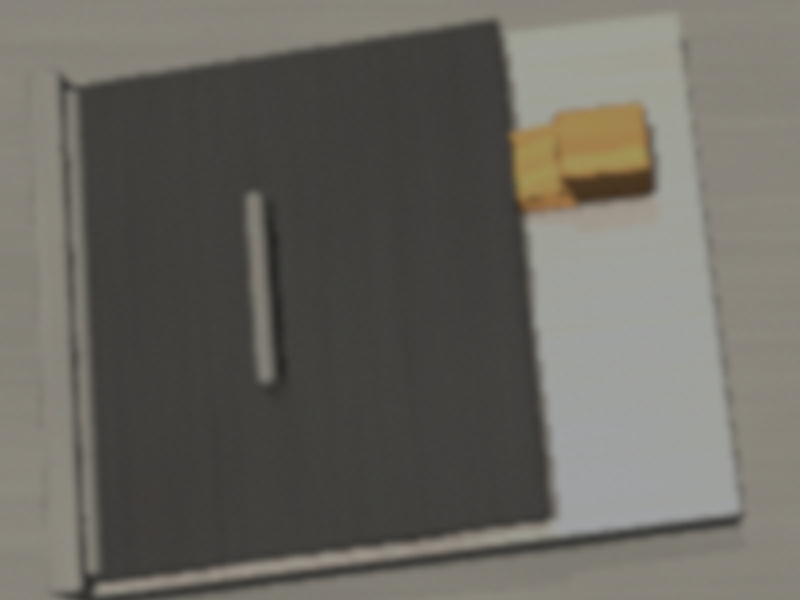

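The crop shows the wooden wedge: its block top spans crop px (555–650,105–180) and its ramp runs under the cover edge at crop x≈515. The sizes and heights agree with the description (block 49x37 mm, deck 301x368 mm at z≈39, tray 200x282 mm). The wedge's own −x is about (0.113,−0.994), and the jaw axis has to stand at about 6.5°, so I'll turn the tool +65.3° about its own x.

Call:
{"fn": "arm_command", "kwargs": {"series": [{"dp": [0, 0, 0], "angular": [0.091, 0, 0], "gripper": 85}, {"dp": [0, 0, 0], "angular": [0.091, 0, 0], "gripper": 85}, {"dp": [0, 0, 0], "angular": [0.091, 0, 0], "gripper": 85}, {"dp": [0, 0, 0], "angular": [0.091, 0, 0], "gripper": 85}, {"dp": [0, 0, 0], "angular": [0.091, 0, 0], "gripper": 85}, {"dp": [0, 0, 0], "angular": [0.091, 0, 0], "gripper": 85}, {"dp": [0, 0, 0], "angular": [0.091, 0, 0], "gripper": 85}, {"dp": [0, 0, 0], "angular": [0.091, 0, 0], "gripper": 85}], "grip_force": 60}}

```text
clock: 1.1
position: [0.1783, 0.5432, 0.226]
ee_rot: [0.705, -0.029, 0.708, 0.022]
contact_force: [-0.1, 0.3, -0.5]
width: 0.0853
```

```bash
cat > go.py <<'E'
# usage: go.py x y z jawdeg -> remaining shift / turn in tool axes, in command units
import sys; from h import *
x,y,z,a=map(float,sys.argv[1:]); T=toolT(); a=np.radians(a)
X=np.array([0,0,-1.]);Zt=np.array([np.cos(a),np.sin(a),0]);Yt=np.cross(Zt,X)
R_=T[:3,:3].T@np.stack([X,Yt,Zt],1); r=cv2.Rodrigues(R_)[0].ravel()
s=get_state()
print("t",s["clock"],"pos",T[:3,3].round(4),"w",round(s["width"],4),"F",s["contact_force"].round(1),"jaw",round(np.degrees(np.arctan2(T[1,2],T[0,2])),2))
print("dp",(T[:3,:3].T@(np.array([x,y,z])-T[:3,3])/.12).round(3),"turn",(r/(np.pi/2)).round(4))
E
python3 go.py 0.689 0.126 0.2 6.5
```

```text
t 1.1 pos [0.1783 0.5432 0.226 ] w 0.0853 F [-0.1  0.3 -0.5] jaw 4.1
dp [ 0.232 -3.77   3.998] turn [-0.0267 -0.0037  0.0063]
```

Call:
{"fn": "arm_command", "kwargs": {"series": [{"dp": [0, -0.34, 0.36], "angular": [-0.027, 0, 0], "gripper": 85}, {"dp": [0, -0.34, 0.36], "angular": [0, 0, 0], "gripper": 85}, {"dp": [0, -0.34, 0.36], "angular": [0, 0, 0], "gripper": 85}, {"dp": [0, -0.34, 0.36], "angular": [0, 0, 0], "gripper": 85}, {"dp": [0, -0.34, 0.36], "angular": [0, 0, 0], "gripper": 85}, {"dp": [0, -0.34, 0.36], "angular": [0, 0, 0], "gripper": 85}, {"dp": [0, -0.34, 0.36], "angular": [0, 0, 0], "gripper": 85}, {"dp": [0, -0.34, 0.36], "angular": [0, 0, 0], "gripper": 85}]}}

```text
clock: 2.1
position: [0.5647, 0.2519, 0.223]
ee_rot: [0.702, -0.047, 0.709, 0.04]
contact_force: [-0.0, 1.2, 0.4]
width: 0.0848
```

```bash
python3 go.py 0.689 0.126 0.2 6.5
```

```text
t 2.1 pos [0.5647 0.2519 0.223 ] w 0.0848 F [-0.   1.2  0.4] jaw 7.07
dp [ 0.193 -1.167  0.901] turn [ 0.0064 -0.0067  0.0059]
```

Call:
{"fn": "arm_command", "kwargs": {"series": [{"dp": [0.04, -0.3, 0.23], "angular": [0.006, -0.007, 0.006], "gripper": 85}, {"dp": [0.04, -0.3, 0.23], "angular": [0, 0, 0], "gripper": 85}, {"dp": [0.04, -0.3, 0.23], "angular": [0, 0, 0], "gripper": 85}, {"dp": [0.04, -0.25, 0.2], "angular": [0, 0, 0], "gripper": 85}, {"dp": [0, 0, 0], "angular": [0, 0, 0], "gripper": 85}, {"dp": [0, 0, 0], "angular": [0, 0, 0], "gripper": 85}, {"dp": [0, 0, 0], "angular": [0, 0, 0], "gripper": 85}, {"dp": [0, 0, 0], "angular": [0, 0, 0], "gripper": 85}]}}

```text
clock: 3.1
position: [0.6908, 0.1202, 0.1983]
ee_rot: [0.704, -0.038, 0.708, 0.039]
contact_force: [-0.3, -0.2, -0.1]
width: 0.0853
```

```bash
cat > w.py <<'E'
import sys; from h import *
P0=toolT(); d=get_image("wrist"); h,w=d["depth"].shape; P=world(d)
im=d["image"]; cv2.imwrite(f"pics/{sys.argv[1]}.png",im)
hsv=cv2.cvtColor(im,cv2.COLOR_BGR2HSV); Z=P[...,2]
ok=(np.hypot(P[...,0]-.69,P[...,1]-.11)<.12)&(hsv[...,1]>90)
for n,m in(("block",ok&(Z>.082)&(Z<.092)),("vis",ok&(Z>.046)&(Z<.092))):
    p=P[m]; r=cv2.minAreaRect(p[:,:2].astype(np.float32)); print(n,len(p),np.round(r[0],4),np.round(r[1],4),round(r[2],2),np.median(p[:,2]).round(4), "med",np.median(p[:,:2],0).round(4))
E
python3 go.py 0.689 0.126 0.2 6.5; python3 w.py wrist1
```

```text
t 3.1 pos [0.6908 0.1202 0.1983] w 0.0853 F [-0.3 -0.2 -0.1] jaw 6.26
dp [-0.014  0.05  -0.01 ] turn [-0.0026 -0.0039 -0.0008]
block 2505 [0.6907 0.1311] [0.0387 0.0482] 4.96 0.0857 med [0.6904 0.1325]
vis 4097 [0.689  0.1445] [0.0396 0.0756] 5.52 0.0851 med [0.6891 0.1472]
```

View pics/wrist1.png

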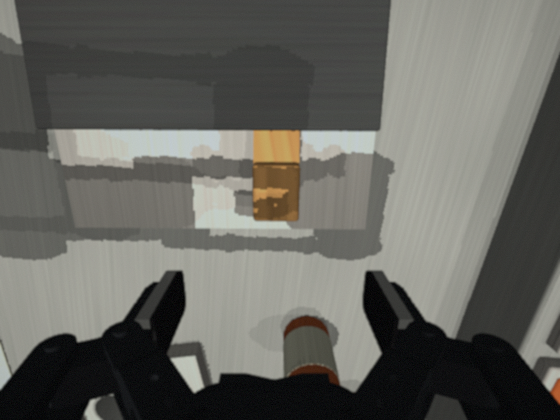

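The wrist view shows the wedge block at px (275,190), between and ahead of the finger tips at (170,290) and (380,290). The cover edge is at row 130, the deck front at row 228 and the sauce bottle at (308,350), clear of the fingers. The block centre from the wrist camera is (0.6907,0.131), 5 mm in y from the top camera's value. I'll use y=0.129 and jaw 5.5°, then descend.

```bash
python3 go.py 0.690 0.129 0.048 5.6
```

```text
t 3.15 pos [0.6908 0.1203 0.1984] w 0.085 F [0.2 0.5 0.2] jaw 6.27
dp [1.254 0.071 0.009] turn [ 0.0074 -0.0038 -0.0008]
```

Call:
{"fn": "arm_command", "kwargs": {"series": [{"dp": [0.1, 0.05, 0.005], "angular": [0.007, -0.004, 0], "gripper": 85}, {"dp": [0.2, 0.02, 0], "angular": [0, 0, 0], "gripper": 85}, {"dp": [0.2, 0, 0], "angular": [0, 0, 0], "gripper": 85}, {"dp": [0.2, 0, 0], "angular": [0, 0, 0], "gripper": 85}, {"dp": [0.15, 0, 0], "angular": [0, 0, 0], "gripper": 85}, {"dp": [0.1, 0, 0], "angular": [0, 0, 0], "gripper": 85}, {"dp": [0, 0, 0], "angular": [0, 0, 0], "gripper": 85}, {"dp": [0, 0, 0], "angular": [0, 0, 0], "gripper": 85}]}}

```text
clock: 4.15
position: [0.6877, 0.1348, 0.0793]
ee_rot: [0.707, -0.034, 0.706, 0.037]
contact_force: [-0.6, -1.0, -0.2]
width: 0.085
```

```bash
python3 go.py 0.690 0.129 0.048 5.6
```

```text
t 4.15 pos [0.6877 0.1348 0.0793] w 0.085 F [-0.6 -1.  -0.2] jaw 5.74
dp [ 0.261 -0.051  0.014] turn [ 0.0016  0.001  -0.002 ]
```

Call:
{"fn": "arm_command", "kwargs": {"series": [{"dp": [0.04, -0.05, 0.015], "angular": [0, 0, 0], "gripper": 85}, {"dp": [0.07, 0, 0], "angular": [0, 0, 0], "gripper": 85}, {"dp": [0.07, 0, 0], "angular": [0, 0, 0], "gripper": 85}, {"dp": [0.06, 0, 0], "angular": [0, 0, 0], "gripper": 85}, {"dp": [0.02, 0, 0], "angular": [0, 0, 0], "gripper": 85}, {"dp": [0, 0, 0], "angular": [0, 0, 0], "gripper": 85}, {"dp": [0, 0, 0], "angular": [0, 0, 0], "gripper": 85}, {"dp": [0, 0, 0], "angular": [0, 0, 0], "gripper": 85}]}}

```text
clock: 5.15
position: [0.6916, 0.1286, 0.0477]
ee_rot: [0.708, -0.034, 0.705, 0.036]
contact_force: [-1.3, 0.0, -0.1]
width: 0.0849
```

```bash
python3 go.py 0.690 0.129 0.048 5.6;  python3 w.py wrist2
```

```text
t 5.15 pos [0.6916 0.1286 0.0477] w 0.0849 F [-1.3  0.  -0.1] jaw 5.72
dp [-0.003  0.004 -0.013] turn [ 0.0014  0.0032 -0.002 ]
block 9993 [0.6917 0.1312] [0.1097 0.0495] 5.3 0.0856 med [0.6904 0.1346]
vis 17247 [0.6873 0.1397] [0.0852 0.0853] 45.23 0.0849 med [0.689  0.1507]
```

View pics/wrist2.png

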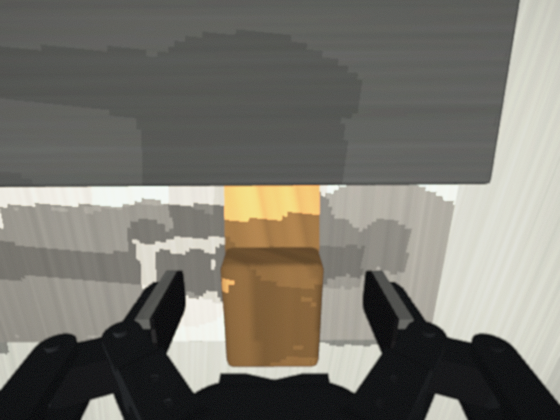

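The wrist view shows the block at px (272,305) centred between the pads at (170,290) and (380,290), with the cover edge at row 185. Closing the fingers.

Call:
{"fn": "arm_command", "kwargs": {"series": [{"dp": [0, 0, 0], "angular": [0, 0, 0], "gripper": 30}, {"dp": [0, 0, 0], "angular": [0, 0, 0], "gripper": 30}, {"dp": [0, 0, 0], "angular": [0, 0, 0], "gripper": 30}, {"dp": [0, 0, 0], "angular": [0, 0, 0], "gripper": 30}, {"dp": [0, 0, 0], "angular": [0, 0, 0], "gripper": 30}, {"dp": [0, 0, 0], "angular": [0, 0, 0], "gripper": 30}, {"dp": [0, 0, 0], "angular": [0, 0, 0], "gripper": 30}, {"dp": [0, 0, 0], "angular": [0, 0, 0], "gripper": 30}], "grip_force": 60}}

```text
clock: 6.2
position: [0.6911, 0.1285, 0.0484]
ee_rot: [0.708, -0.034, 0.705, 0.037]
contact_force: [0.0, 0.8, 0.3]
width: 0.0395
```

```bash
python3 go.py 0.6916 0.1286 0.0477 5.6
```

```text
t 6.2 pos [0.6911 0.1285 0.0484] w 0.0395 F [0.  0.8 0.3] jaw 5.76
dp [0.006 0.    0.004] turn [ 0.0018  0.0026 -0.0018]
```

Call:
{"fn": "arm_command", "kwargs": {"series": [{"dp": [0, -0.045, 0], "angular": [0, 0, 0], "gripper": 30}, {"dp": [0, -0.045, 0], "angular": [0, 0, 0], "gripper": 30}, {"dp": [0, -0.045, 0], "angular": [0, 0, 0], "gripper": 30}, {"dp": [0, -0.045, 0], "angular": [0, 0, 0], "gripper": 30}, {"dp": [0, 0, 0], "angular": [0, 0, 0], "gripper": 30}, {"dp": [0, 0, 0], "angular": [0, 0, 0], "gripper": 30}, {"dp": [0, 0, 0], "angular": [0, 0, 0], "gripper": 30}, {"dp": [0, 0, 0], "angular": [0, 0, 0], "gripper": 30}]}}

```text
clock: 7.2
position: [0.6915, 0.1255, 0.0487]
ee_rot: [0.708, -0.024, 0.705, 0.046]
contact_force: [-0.4, 1.6, 0.2]
width: 0.0392
```

Call:
{"fn": "arm_command", "kwargs": {"series": [{"dp": [0, 0, 0], "angular": [0, 0, 0], "gripper": 30}, {"dp": [0, 0, 0], "angular": [0, 0, 0], "gripper": 30}, {"dp": [0, 0, 0], "angular": [0, 0, 0], "gripper": 30}, {"dp": [0, 0, 0], "angular": [0, 0, 0], "gripper": 30}, {"dp": [0, 0, 0], "angular": [0, 0, 0], "gripper": 30}, {"dp": [0, 0, 0], "angular": [0, 0, 0], "gripper": 30}, {"dp": [0, 0, 0], "angular": [0, 0, 0], "gripper": 30}, {"dp": [0, 0, 0], "angular": [0, 0, 0], "gripper": 30}]}}

```text
clock: 8.2
position: [0.6915, 0.1255, 0.0487]
ee_rot: [0.708, -0.023, 0.705, 0.046]
contact_force: [-0.5, 2.5, 0.1]
width: 0.0397
```

```bash
cat > c.py <<'E'
from h import *
# cover: heights along the well's own x in the top view -> hinge angle (own y between -0.14 and 0.1, clear of the handle)
import sys
d=get_image("top"); P=world(d); c=np.array([.6197,.2537]); ex=np.array([-.1045,.9945]); ey=np.array([-.9945,-.1045])
q=P[...,:2]-c; lx=q@ex; ly=q@ey; Z=P[...,2]
m=(lx>-.075)&(lx<.15)&(abs(ly)>.07)&(abs(ly)<.13)&(Z>.03)&(Z<.09)
k=np.polyfit(lx[m],Z[m],1); dk=(lx<-.1)&(lx>-.17)&(ly>-.0)&(ly<.13)&(Z<.05)&(Z>.03)
print("cover angle",(-k[0]).round(4),"front top z",np.polyval(k,-.085).round(4),"deck",np.median(Z[dk]).round(4),m.sum())
s=(hs:=cv2.cvtColor(d["image"],cv2.COLOR_BGR2HSV))[...,1]>110
w=s&(lx<-.08)&(lx>-.3)&(abs(ly)<.14)&(Z>.045)&(Z<.095)
if w.sum()>20: print("wedge lx range",np.percentile(lx[w],[2,98]).round(3),"ly",np.percentile(ly[w],[2,98]).round(3))
if len(sys.argv)>1: cv2.imwrite(f"pics/{sys.argv[1]}.png",d["image"])
E
python3 go.py 0.6931 0.1085 0.0477 5.76; python3 c.py
```

```text
t 8.2 pos [0.6915 0.1255 0.0487] w 0.0397 F [-0.5  2.5  0.1] jaw 5.61
dp [ 0.003 -0.142 -0.   ] turn [-0.0016  0.0039 -0.0201]
cover angle 0.0889 front top z 0.0696 deck nan 1563
  return _methods._mean(a, axis=axis, dtype=dtype,
  ret = ret.dtype.type(ret / rcount)
```

The small rows were swallowed by compliance, giving only 3 mm of travel and a tilt of about 1.8°. I'll use one larger row per tug instead and correct the tilt.

Call:
{"fn": "arm_command", "kwargs": {"series": [{"dp": [0, -0.16, 0], "angular": [0, 0, -0.02], "gripper": 30}, {"dp": [0, 0, 0], "angular": [0, 0, 0], "gripper": 30}, {"dp": [0, 0, 0], "angular": [0, 0, 0], "gripper": 30}, {"dp": [0, 0, 0], "angular": [0, 0, 0], "gripper": 30}, {"dp": [0, 0, 0], "angular": [0, 0, 0], "gripper": 30}, {"dp": [0, 0, 0], "angular": [0, 0, 0], "gripper": 30}, {"dp": [0, 0, 0], "angular": [0, 0, 0], "gripper": 30}, {"dp": [0, 0, 0], "angular": [0, 0, 0], "gripper": 30}]}}

```text
clock: 9.25
position: [0.6934, 0.1084, 0.0485]
ee_rot: [0.708, -0.031, 0.704, 0.036]
contact_force: [0.1, -0.5, 0.7]
width: 0.0393
```

```bash
python3 go.py 0.6931 0.1085 0.0477 5.76; python3 c.py 2>/dev/null
```

```text
t 9.25 pos [0.6934 0.1084 0.0485] w 0.0393 F [ 0.1 -0.5  0.7] jaw 5.43
dp [ 0.006  0.001 -0.002] turn [-0.0037  0.0041 -0.0037]
cover angle 0.0657 front top z 0.0639 deck nan 1635
```

Good: 17 mm drawn and the cover went from 0.089 to 0.066. Continuing with pauses of at least 1 s.

Call:
{"fn": "arm_command", "kwargs": {"series": [{"dp": [0, 0, 0], "angular": [0, 0, 0], "gripper": 30}, {"dp": [0, 0, 0], "angular": [0, 0, 0], "gripper": 30}, {"dp": [0, -0.18, 0], "angular": [-0.003, 0.004, -0.005], "gripper": 30}, {"dp": [0, 0, 0], "angular": [0, 0, 0], "gripper": 30}, {"dp": [0, 0, 0], "angular": [0, 0, 0], "gripper": 30}, {"dp": [0, 0, 0], "angular": [0, 0, 0], "gripper": 30}, {"dp": [0, 0, 0], "angular": [0, 0, 0], "gripper": 30}, {"dp": [0, 0, 0], "angular": [0, 0, 0], "gripper": 30}]}}

```text
clock: 10.3
position: [0.6956, 0.0886, 0.0487]
ee_rot: [0.707, -0.035, 0.706, 0.036]
contact_force: [-0.8, -1.9, 1.2]
width: 0.039
```

```bash
python3 go.py 0.6955 0.0885 0.0480 5.76; python3 c.py 2>/dev/null
```

```text
t 10.3 pos [0.6956 0.0886 0.0487] w 0.039 F [-0.8 -1.9  1.2] jaw 5.72
dp [ 0.006 -0.001 -0.001] turn [-0.0004  0.001  -0.0005]
cover angle 0.044 front top z 0.0584 deck nan 1915
```

Call:
{"fn": "arm_command", "kwargs": {"series": [{"dp": [0, 0, 0], "angular": [0, 0, 0], "gripper": 30}, {"dp": [0, 0, 0], "angular": [0, 0, 0], "gripper": 30}, {"dp": [0, 0, 0], "angular": [0, 0, 0], "gripper": 30}, {"dp": [0, 0, 0], "angular": [0, 0, 0], "gripper": 30}, {"dp": [0, -0.18, 0], "angular": [0, 0, -0.004], "gripper": 30}, {"dp": [0, 0, 0], "angular": [0, 0, 0], "gripper": 30}, {"dp": [0, 0, 0], "angular": [0, 0, 0], "gripper": 30}, {"dp": [0, 0, 0], "angular": [0, 0, 0], "gripper": 30}]}}

```text
clock: 11.35
position: [0.6978, 0.0692, 0.0493]
ee_rot: [0.707, -0.036, 0.705, 0.035]
contact_force: [0.1, -0.7, 1.2]
width: 0.0392
```

Call:
{"fn": "arm_command", "kwargs": {"series": [{"dp": [0, 0, 0], "angular": [0, 0, 0], "gripper": 30}, {"dp": [0, 0, 0], "angular": [0, 0, 0], "gripper": 30}, {"dp": [0, 0, 0], "angular": [0, 0, 0], "gripper": 30}, {"dp": [0, 0, 0], "angular": [0, 0, 0], "gripper": 30}, {"dp": [0, 0, 0], "angular": [0, 0, 0], "gripper": 30}, {"dp": [0, 0, 0], "angular": [0, 0, 0], "gripper": 30}, {"dp": [0, 0, 0], "angular": [0, 0, 0], "gripper": 30}, {"dp": [0, 0, 0], "angular": [0, 0, 0], "gripper": 30}]}}

```text
clock: 12.35
position: [0.6979, 0.0692, 0.0493]
ee_rot: [0.707, -0.037, 0.705, 0.035]
contact_force: [-0.5, -1.5, 1.8]
width: 0.0391
```

```bash
python3 go.py 0.6975 0.0685 0.0480 5.76; python3 c.py 2>/dev/null
```

```text
t 12.35 pos [0.6979 0.0692 0.0493] w 0.0391 F [-0.5 -1.5  1.8] jaw 5.77
dp [ 0.011 -0.006 -0.004] turn [0.0001 0.0015 0.0019]
cover angle 0.021 front top z 0.0528 deck nan 2226
```

Call:
{"fn": "arm_command", "kwargs": {"series": [{"dp": [0.005, -0.18, 0], "angular": [0, 0, 0], "gripper": 30}, {"dp": [0, 0, 0], "angular": [0, 0, 0], "gripper": 30}, {"dp": [0, 0, 0], "angular": [0, 0, 0], "gripper": 30}, {"dp": [0, 0, 0], "angular": [0, 0, 0], "gripper": 30}, {"dp": [0, 0, 0], "angular": [0, 0, 0], "gripper": 30}, {"dp": [0, 0, 0], "angular": [0, 0, 0], "gripper": 30}, {"dp": [0, 0, 0], "angular": [0, 0, 0], "gripper": 30}, {"dp": [0, 0, 0], "angular": [0, 0, 0], "gripper": 30}]}}

```text
clock: 13.4
position: [0.7001, 0.052, 0.0488]
ee_rot: [0.707, -0.035, 0.705, 0.037]
contact_force: [-0.8, -0.4, 1.0]
width: 0.0393
```

```bash
python3 go.py 0.70 0.0485 0.0480 5.76; python3 c.py top2 2>/dev/null
```

```text
t 13.4 pos [0.7001 0.052  0.0488] w 0.0393 F [-0.8 -0.4  1. ] jaw 5.78
dp [ 0.006 -0.029 -0.004] turn [ 0.0002  0.0023 -0.0019]
cover angle 0.0014 front top z 0.0478 deck nan 2420
```

Call:
{"fn": "arm_command", "kwargs": {"series": [{"dp": [0, 0, 0], "angular": [0, 0, 0], "gripper": 30}, {"dp": [0, 0, 0], "angular": [0, 0, 0], "gripper": 30}, {"dp": [0, -0.16, 0], "angular": [0, 0, 0], "gripper": 30}, {"dp": [0, 0, 0], "angular": [0, 0, 0], "gripper": 30}, {"dp": [0, 0, 0], "angular": [0, 0, 0], "gripper": 30}, {"dp": [0, 0, 0], "angular": [0, 0, 0], "gripper": 30}, {"dp": [0, 0, 0], "angular": [0, 0, 0], "gripper": 30}, {"dp": [0, 0, 0], "angular": [0, 0, 0], "gripper": 30}]}}

```text
clock: 14.45
position: [0.7022, 0.0316, 0.0488]
ee_rot: [0.707, -0.034, 0.705, 0.037]
contact_force: [0.2, -0.7, 0.9]
width: 0.0395
```

```bash
python3 go.py 0.58 0.03 0.14 5.76; python3 c.py 2>/dev/null; python3 - <<'E'
from h import *
s=get_image("side")["image"]; w=get_image("wrist")["image"]
cv2.imwrite("pics/both.png",np.hstack([cv2.resize(s,(400,300)),cv2.resize(w,(400,300))]))
E
```

```text
t 14.45 pos [0.7022 0.0316 0.0488] w 0.0395 F [ 0.2 -0.7  0.9] jaw 5.75
dp [-0.764  0.092 -1.011] turn [-0.0001  0.0023 -0.0022]
cover angle 0.0012 front top z 0.0478 deck 0.0368 2434
```

View pics/both.png

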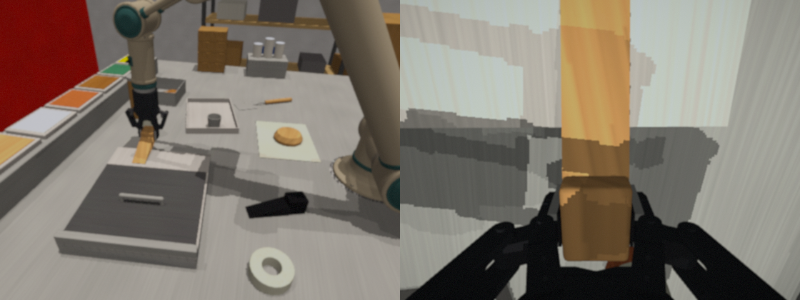

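The side view shows the wedge (px 145,145) out in front of the cover, whose edge lies flat. The wrist view shows the block held between the pads. The cover reading didn't change with the last tug (0.0012), so it is shut. Next I lift the wedge and bring it in toward −x, away from the sauce bottle.

Call:
{"fn": "arm_command", "kwargs": {"series": [{"dp": [-0.1, 0, 0], "angular": [0, 0, 0], "gripper": 30}, {"dp": [-0.25, 0, 0], "angular": [0, 0, 0], "gripper": 30}, {"dp": [-0.3, 0, 0], "angular": [0, 0, 0], "gripper": 30}, {"dp": [-0.2, 0, -0.15], "angular": [0, 0, 0], "gripper": 30}, {"dp": [0, 0, -0.3], "angular": [0, 0, 0], "gripper": 30}, {"dp": [0, 0, -0.3], "angular": [0, 0, 0], "gripper": 30}, {"dp": [0, 0, -0.25], "angular": [0, 0, 0], "gripper": 30}, {"dp": [0, 0, 0], "angular": [0, 0, 0], "gripper": 30}]}}

```text
clock: 15.6
position: [0.5782, 0.0192, 0.155]
ee_rot: [0.707, -0.035, 0.706, 0.037]
contact_force: [-0.2, -0.1, -1.6]
width: 0.0396
```

```bash
python3 go.py 0.575 -0.367 0.13 14.2
```

```text
t 15.6 pos [0.5782 0.0192 0.155 ] w 0.0396 F [-0.2 -0.1 -1.6] jaw 5.87
dp [ 0.202 -3.199 -0.356] turn [-0.0925  0.0012 -0.0012]
```

Call:
{"fn": "arm_command", "kwargs": {"series": [{"dp": [0, -0.3, -0.04], "angular": [0, 0, 0], "gripper": 30}, {"dp": [0, -0.4, -0.04], "angular": [0, 0, 0], "gripper": 30}, {"dp": [0, -0.4, -0.04], "angular": [0, 0, 0], "gripper": 30}, {"dp": [0, -0.4, -0.04], "angular": [0, 0, 0], "gripper": 30}, {"dp": [0, -0.4, -0.04], "angular": [0, 0, 0], "gripper": 30}, {"dp": [0, -0.4, -0.04], "angular": [0, 0, 0], "gripper": 30}, {"dp": [0, -0.4, -0.04], "angular": [0, 0, 0], "gripper": 30}, {"dp": [0, -0.2, -0.04], "angular": [0, 0, 0], "gripper": 30}]}}

```text
clock: 16.6
position: [0.5859, -0.3416, 0.1574]
ee_rot: [0.711, -0.039, 0.701, 0.038]
contact_force: [0.5, -0.2, -0.8]
width: 0.0392
```

```bash
python3 go.py 0.575 -0.367 0.06 14.2
```

```text
t 16.6 pos [ 0.5859 -0.3416  0.1574] w 0.0392 F [ 0.5 -0.2 -0.8] jaw 6.24
dp [ 0.81  -0.198 -0.125] turn [-0.0885  0.0091  0.0026]
```

Call:
{"fn": "arm_command", "kwargs": {"series": [{"dp": [0, -0.1, -0.07], "angular": [-0.045, 0.005, 0.002], "gripper": 30}, {"dp": [0, -0.1, -0.05], "angular": [-0.045, 0.004, 0], "gripper": 30}, {"dp": [0.1, 0, 0], "angular": [0, 0, 0], "gripper": 30}, {"dp": [0.15, 0, 0], "angular": [0, 0, 0], "gripper": 30}, {"dp": [0.15, 0, 0], "angular": [0, 0, 0], "gripper": 30}, {"dp": [0.1, 0, 0], "angular": [0, 0, 0], "gripper": 30}, {"dp": [0, 0, 0], "angular": [0, 0, 0], "gripper": 30}, {"dp": [0, 0, 0], "angular": [0, 0, 0], "gripper": 30}]}}

```text
clock: 17.6
position: [0.5775, -0.3642, 0.0927]
ee_rot: [0.702, -0.087, 0.701, 0.09]
contact_force: [0.6, 0.6, -1.5]
width: 0.0391
```

```bash
python3 go.py 0.575 -0.367 0.0125 14.2; python3 - <<'E'
from h import *
s=get_image("top")["image"]; w=get_image("wrist")["image"]
cv2.imwrite("pics/both2.png",np.hstack([cv2.resize(s[100:310,260:540],(400,300)),cv2.resize(w,(400,300))]))
E
```

```text
t 17.6 pos [ 0.5775 -0.3642  0.0927] w 0.0391 F [ 0.6  0.6 -1.5] jaw 14.36
dp [ 0.668 -0.021 -0.028] turn [ 0.0018  0.0011 -0.0031]
```

View pics/both2.png

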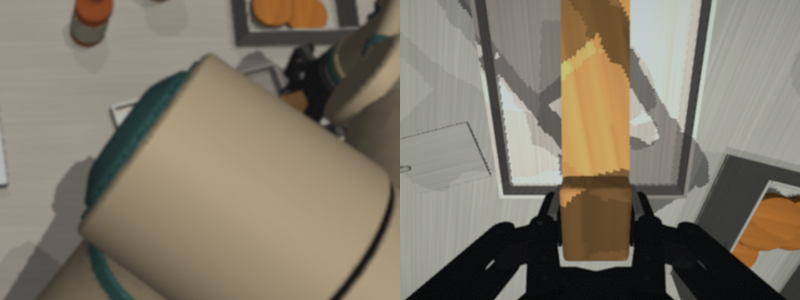

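The wrist view shows the wedge held and lined up with the tray's side walls (px 490–710, near wall at row 187). The top view is hidden by the arm. Before lowering I'll check the wrist depth against the tray walls.

```bash
python3 - <<'E'
from h import *
d=get_image("wrist"); P=world(d); c=np.array([.5519,-.2749]); a=np.radians(14.18)
ex=np.array([-np.sin(a),np.cos(a)]); ey=np.array([-np.cos(a),-np.sin(a)])
q=P[...,:2]-c; lx=q@ex; ly=q@ey; Z=P[...,2]
rim=(Z>.019)&(Z<.03)&(abs(lx)<.16)&(abs(ly)<.12)
near=rim&(abs(ly)<.08)&(lx<-.1); print("near rim lx",np.percentile(lx[near],[2,50,98]).round(4))
for s in(-1,1):
    m=rim&(ly*s>.08)&(abs(lx)<.1); print("side rim ly",np.percentile(ly[m],[2,50,98]).round(4))
w=(cv2.cvtColor(d["image"],cv2.COLOR_BGR2HSV)[...,1]>90)&(Z>.07)&(abs(ly)<.06)&(abs(lx)<.2)
print("wedge lx",np.percentile(lx[w],[1,99]).round(4),"ly",np.percentile(ly[w],[2,98]).round(4),"tool lx,ly",((toolT()[:2,3]-c)@np.stack([ex,ey],1)).round(4))
cu=(Z>.035)&(Z<.06)&(lx>.05)&(lx<.14)&(abs(ly)<.05); print("cup",cu.sum(),np.median(lx[cu]).round(3) if cu.any() else None)
E
```

```text
near rim lx [-0.1361 -0.1325 -0.1315]
side rim ly [-0.1007 -0.0975 -0.0962]
side rim ly [0.0948 0.096  0.0993]
wedge lx [-0.1119  0.0292] ly [-0.0505  0.046 ] tool lx,ly [-0.0932 -0.0028]
cup 0 None
```

Call:
{"fn": "arm_command", "kwargs": {"series": [{"dp": [0.1, 0, 0], "angular": [0.002, 0.001, -0.003], "gripper": 30}, {"dp": [0.15, 0, 0], "angular": [0, 0, 0], "gripper": 30}, {"dp": [0.15, 0, 0], "angular": [0, 0, 0], "gripper": 30}, {"dp": [0.12, 0, 0], "angular": [0, 0, 0], "gripper": 30}, {"dp": [0.07, 0, 0], "angular": [0, 0, 0], "gripper": 30}, {"dp": [0, 0, 0], "angular": [0, 0, 0], "gripper": 30}, {"dp": [0, 0, 0], "angular": [0, 0, 0], "gripper": 30}, {"dp": [0, 0, 0], "angular": [0, 0, 0], "gripper": 30}]}}

```text
clock: 18.75
position: [0.5787, -0.3658, 0.0206]
ee_rot: [0.703, -0.088, 0.7, 0.085]
contact_force: [0.4, 0.3, -1.0]
width: 0.0393
```

```bash
python3 go.py 0.575 -0.365 0.0125 14.2
```

```text
t 18.75 pos [ 0.5787 -0.3658  0.0206] w 0.0393 F [ 0.4  0.3 -1. ] jaw 14.09
dp [ 0.068  0.014 -0.029] turn [-0.0012  0.002   0.003 ]
```

Call:
{"fn": "arm_command", "kwargs": {"series": [{"dp": [0.03, 0, 0], "angular": [0, 0.002, 0.003], "gripper": 30}, {"dp": [0.02, 0, 0], "angular": [0, 0, 0], "gripper": 30}, {"dp": [0.015, 0, 0], "angular": [0, 0, 0], "gripper": 30}, {"dp": [0.01, 0, 0], "angular": [0, 0, 0], "gripper": 30}, {"dp": [0, 0, 0], "angular": [0, 0, 0], "gripper": 30}, {"dp": [0, 0, 0], "angular": [0, 0, 0], "gripper": 30}, {"dp": [0, 0, 0], "angular": [0, 0, 0], "gripper": 30}, {"dp": [0, 0, 0], "angular": [0, 0, 0], "gripper": 30}]}}

```text
clock: 19.75
position: [0.5794, -0.3664, 0.0134]
ee_rot: [0.702, -0.087, 0.701, 0.086]
contact_force: [-1.3, 0.1, 1.1]
width: 0.0394
```

```bash
python3 go.py 0.5787 -0.3658 0.0125 14.2
```

```text
t 19.75 pos [ 0.5794 -0.3664  0.0134] w 0.0394 F [-1.3  0.1  1.1] jaw 14.09
dp [ 0.007  0.006 -0.005] turn [-0.0012  0.001   0.0011]
```

Fz changed from −1 to +1 N at the expected height, so the wedge is on the tray floor. Releasing, with the opening limited to 65 mm.

Call:
{"fn": "arm_command", "kwargs": {"series": [{"dp": [0, 0, 0], "angular": [0, 0, 0], "gripper": 65}, {"dp": [0, 0, 0], "angular": [0, 0, 0], "gripper": 65}, {"dp": [0, 0, 0], "angular": [0, 0, 0], "gripper": 65}, {"dp": [0, 0, 0], "angular": [0, 0, 0], "gripper": 65}, {"dp": [0, 0, 0], "angular": [0, 0, 0], "gripper": 65}, {"dp": [0, 0, 0], "angular": [0, 0, 0], "gripper": 65}, {"dp": [0, 0, 0], "angular": [0, 0, 0], "gripper": 65}, {"dp": [0, 0, 0], "angular": [0, 0, 0], "gripper": 65}]}}

```text
clock: 20.75
position: [0.5799, -0.3666, 0.0131]
ee_rot: [0.703, -0.088, 0.701, 0.086]
contact_force: [0.1, -0.7, -0.3]
width: 0.0651
```

Call:
{"fn": "arm_command", "kwargs": {"series": [{"dp": [-0.1, 0, 0], "angular": [0, 0, 0], "gripper": 65}, {"dp": [-0.2, 0, 0], "angular": [0, 0, 0], "gripper": 65}, {"dp": [-0.3, 0, 0], "angular": [0, 0, 0], "gripper": 65}, {"dp": [-0.4, 0, 0], "angular": [0, 0, 0], "gripper": 65}, {"dp": [-0.4, 0, 0], "angular": [0, 0, 0], "gripper": 65}, {"dp": [-0.3, 0, 0], "angular": [0, 0, 0], "gripper": 65}, {"dp": [0, 0, 0], "angular": [0, 0, 0], "gripper": 65}, {"dp": [0, 0, 0], "angular": [0, 0, 0], "gripper": 65}]}}

```text
clock: 21.75
position: [0.5791, -0.3661, 0.2284]
ee_rot: [0.704, -0.088, 0.7, 0.085]
contact_force: [-0.5, 0.4, -0.4]
width: 0.0651
```

```bash
python3 go.py 0.4 -0.36 0.22 14.2; python3 c.py top3 2>/dev/null; python3 - <<'E'
from h import *
s=get_image("side")["image"]; w=get_image("wrist")["image"]
cv2.imwrite("pics/both3.png",np.hstack([cv2.resize(s[60:270,130:410],(400,300)),cv2.resize(w,(400,300))]))
E
```

```text
t 21.75 pos [ 0.5791 -0.3661  0.2284] w 0.0651 F [-0.5  0.4 -0.4] jaw 14.09
dp [ 0.061  0.413 -1.436] turn [-0.0013  0.0028  0.0035]
cover angle 0.0012 front top z 0.0477 deck 0.0388 5199
```

View pics/both3.png

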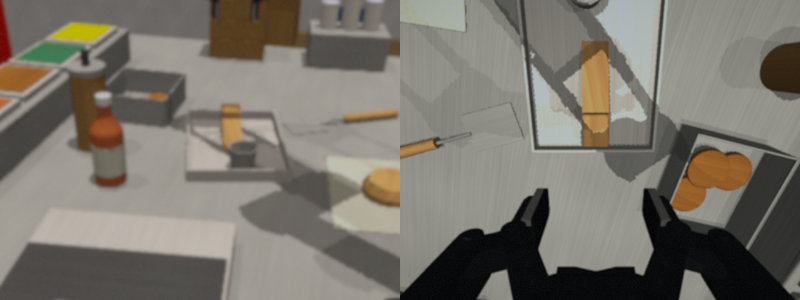

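The wedge lies in the tray (wrist px (595,95)), and the cup and sauce bottle are standing (side px (242,155) and (108,140)). The block's end looks close to the near wall, so I'll check from depth that it isn't resting on the rim.

```bash
python3 - <<'E'
from h import *
d=get_image("wrist"); P=world(d); c=np.array([.5519,-.2749]); a=np.radians(14.18)
ex=np.array([-np.sin(a),np.cos(a)]); ey=np.array([-np.cos(a),-np.sin(a)])
q=P[...,:2]-c; lx=q@ex; ly=q@ey; Z=P[...,2]
w=(cv2.cvtColor(d["image"],cv2.COLOR_BGR2HSV)[...,1]>90)&(abs(ly)<.06)&(abs(lx)<.16)
print("wedge lx",np.percentile(lx[w],[1,99]).round(4),"ly",np.percentile(ly[w],[2,98]).round(4))
for x in np.arange(-.14,.04,.02):
    m=w&(abs(lx-x)<.004); print(x.round(3),m.sum(),np.median(Z[m]).round(4) if m.any() else "")
    
E
```

```text
wedge lx [-0.1129  0.0268] ly [-0.0586  0.0576]
-0.14 0 
-0.12 51 0.0491
-0.1 1141 0.2882
-0.08 6539 0.305
-0.06 296 0.0308
-0.04 283 0.0254
-0.02 298 0.02
0.0 302 0.0144
0.02 301 0.0085
```

The profile matches a flat wedge on the floor: block top at 49 mm against 50 expected, the ramp falling from 31 to 8.5 mm as expected, and the end about 12 mm clear of the wall. The cover is still shut and the robot is clear, so I'm handing in.

```bash
python3 -c "
from rig import *
print(sign_off(), get_state()['clock'])"
```

```text
the job is handed in; nothing more can be done
the job is handed in; nothing more can be done
```

I drew the wedge out from under the cover in six tugs, laid it flat in the tray, and handed the job in at about 22 s of the 51 s allowed.

**Tugs:** The first tug moved only about 3 mm, because the arm gave way to the pull when I used small steps. The other five moved about 17–20 mm each, with about 1 s or more of pause after each. The pause after the last tug, before the lift, was about 0.75 s plus camera time. I never lifted the cover.

**Last checks:**
- **Cover:** it reads 0.0012 rad with its front top edge at 47.7 mm, or about 49 mm once the camera's 1.5 mm offset is allowed for. It did not change with the last tug or after the wedge was removed, so I take it as shut.
- **Wedge:** its heights in the tray match a wedge lying flat on the floor. The block top is at 49 mm and the ramp falls from 31 to 8.5 mm. Its thick end is about 12 mm clear of the near wall.
- **Cup and sauce bottle:** both are standing in the last side view. I did not re-measure their positions.
- **Gripper:** it was open and more than 20 cm above the tray, touching nothing.

**Disagreement:** the top and wrist cameras differed by 5 mm on the position of the wedge's grip block, so I aimed between the two and the grip held.

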